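Inspect a culture dish, load the light box and hold its shutter half open

TASK

Pick up the small closed culture dish, lift it to the viewing point above the reading mirror (centred between the two posts, level with their ball tips) and hold it there level and still for about two seconds, then set it down, without dropping it, inside the round rim of the light box's nest and let it go while the shutter is still shut. Then slide the light box's sprung shutter by its upright tab to half of its travel, where the tab stands in line with the two index bars, and finish while still holding it there against the spring: do not let go of the tab at the end. Keep the small dish upright throughout and leave the large dish, the bottle and the tube rack where they stand.

Things in the scene. Friction and masses are not known exactly. Their poses are not given: they have to be found in the camera images.
- dish_center (a point): Centre (half-way up) of the small closed culture dish: a clear round dish with a beige filling, 56 mm across, 20 mm high, 35 g (varies by a third or so), standing loose and flat on the table. It is the smaller of two such dishes. z axis up; its yaw has no meaning.
- view_point (a point): The viewing point of the reading stand, fixed, 140 mm above the table: the middle between the two black ball tips (12 mm across) of two upright steel posts (8 mm thick, each 88 mm from this point along the stand's y axis). Hold the dish with its centre here. Below it is a tilted mirror, whose top edge is about 66 mm above the table, on a white base plate 100 x 200 x 10 mm. Axes: z up, y from post to post.
- reader: The light box, a fixed white box 160 mm (its x) by 280 mm (its y), deck 55 mm above the table. Origin at the centre of its underside, z up. On the deck stand the nest (towards -y) and the shutter tab (towards +y). It does not move when pushed.
- nest (a point): Centre of the nest's flat glass floor on the light box, 66 mm above the table, at reader x 0, y -70 mm. The dish must stand on this floor inside a round aluminium rim of 64 mm inner and 80 mm outer diameter that stands 5 mm above the floor; seated, the dish's centre is 10 mm above this point. Axes as reader.
- shutter_tab (a point): Point on the shutter's upright black tab, 30 mm above the deck (85 mm above the table), in the middle of the tab. The tab is 26 mm wide (reader x), 12 mm thick (reader y, the sliding direction), and stands from 5 to 48 mm above the deck, its foot plate 34 x 30 mm to 7 mm above the deck. It moves along reader +y as the shutter opens; shut, it is at reader y +45 mm.
- half_mark (a point): Where shutter_tab is when the shutter is at half travel (fixed on the light box, reader y +75 mm). Marked by two fixed dark index bars beside the tab's path, 12 mm high, from 42 to 56 mm to either side of it along reader x.
- shutter (a joint): Opening of the shutter in m: 0 shut (as at the start), 0.03 half, 0.06 fully open, growing as the tab moves along reader +y. A spring drives it shut: about 4 N when shut, rising 0.2 N per mm, so about 10 N at half and 16 N fully open; let go, it snaps shut.
- large_dish_center (a point): Centre (half-way up) of the large closed culture dish, 90 mm across, 16 mm high, of the same kind as the small one, loose on the table. Leave it alone. It and the small dish may be in either's place.
- bottle_center (a point): Centre (half-way up) of a white jar, 56 mm across, 95 mm high, loose on the table. Leave it alone.
- rack_center (a point): Centre of a blue tube rack block, 65 x 130 x 35 mm, with tube caps to 49 mm above the table, loose beyond the light box. Leave it alone.

How it is judged (in metres and radians):
On the way, in this order (a step that is already met when the one before it is completed fails the run):
1. the small dish is held by the gripper at the viewing point, level and still, for one second (distance between dish_center and view_point below 0.02 m and angle between dish_center's own z axis and vertical below 0.17 rad and linear speed of dish below 0.04 m/s and contact force between dish and the fingers above 0.5 N), for 1 s.
2. the small dish stands released in the nest with the shutter still shut (horizontal distance between dish_center and nest below 0.008 m and z of dish_center in the frame of nest between 0.0075 and 0.0125 m and angle between dish_center's own z axis and vertical below 0.08 rad and contact force between dish and the fingers below 0.05 N and value of joint shutter below 0.005 m and linear speed of dish below 0.02 m/s), for 0.3 s.
At the end, for the whole second after the job is handed in: The small dish stands flat on the nest's glass inside the rim, untouched (centre within 8 mm of the nest's centre, height within 2.5 mm, tilt under 0.08 rad), and the gripper's fingers hold the shutter still at half travel, 30 mm within 6 mm, bearing on it with over 3 N (horizontal distance between dish_center and nest below 0.008 m and z of dish_center in the frame of nest between 0.0075 and 0.0125 m and angle between dish_center's own z axis and vertical below 0.08 rad and contact force between dish and the fingers below 0.05 N and value of joint shutter between 0.024 and 0.036 m and velocity of joint shutter between -0.01 and 0.01 m/s and contact force between shutter and the fingers above 3 N); the arm keeps its last pose, push and grip.
It fails at once if the large dish is shifted by more than 30 mm (distance of large_dish_center from where it was at the start of the episode above 0.03 m).
It fails at once if the bottle is shifted by more than 30 mm (distance of bottle_center from where it was at the start of the episode above 0.03 m).
It fails at once if the tube rack is shifted by more than 30 mm (distance of rack_center from where it was at the start of the episode above 0.03 m).
It fails at once if the small dish is tipped by more than about 30 degrees (angle between dish_center's own z axis and vertical above 0.52 rad).
It fails at once if the small dish is dropped (falls free faster than 0.6 m/s, about 2 cm) (contact force between dish and the fingers below 0.05 N and linear speed of dish above 0.6 m/s).
It also fails if it takes over 58 s, if anything falls off the work surface, if the arm or the gripper's body presses on something with over 40 N, if the wrist force passes 120 N, or if a joint passes its speed limit or range.

ROBOT

A 6-joint arm with a two-finger parallel gripper is mounted at the origin on the work surface. World frame = base frame: x ahead of the robot, y to its left, z up, the work surface at z = 0. Lengths are in m, angles in degrees, forces in N, time in s.
With the tool pointing down it reaches from about 0.3 to 0.75 m from the base axis. Payload 8.5 kg.
Tool frame: the origin (TCP) lies on the mounting face of the last link; the fingertips stand 173 mm ahead of it and the grasp point (between the pads) lies 155 mm ahead of it (env.tips_ahead is the distance from the TCP to the fingertips, in m); z points along the fingers, x is the direction in which the jaws open and shut, and the axes are right-handed (so a half turn about z gives the same grasp; the last joint's range is limited). The gripper opens to 85 mm and grips with 20 to 120 N. Pads are 22 mm wide; open, the fingers measure 114 mm over their backs; the gripper's body (76 mm by 85 mm) begins 54 mm behind the grasp point. The pads swing forward as they close: fully open they stand 13 mm farther back than shut.
Start: joints at [55.502, 21.807, 74.336, -0, 83.858, -12.336], TCP at [0.207, 0.509, 0.405] pointing down, gripper open.
Joint ranges: [-178.18, 178.18], [-50.72, 133.34], [12.68, 142.11], [-81.47, 261.47], [9.98, 163.14], [-165.26, 165.26]. Speed limits (degrees/s): [136.94, 136.94, 180, 180, 180, 180].

INTERFACE

Orientations are given as a 3x3 rotation matrix whose columns are the frame's x, y, z axes.
In Python, from rig import env gives the robot as it stands. The module is installed in compiled form; this text tells all that it offers.
- The arm moves only by the tool step_arm, never from a script. Its argument "increments" is a list of rows, each an object of numbers: "x", "y", "z": the shift along the tool's x, y, z in cm; "wx", "wy", "wz": the turn, a rotation vector about the tool's x, y, z in rad; "gripper": the finger opening in cm, from 0 to 8.54. A call has 1 to 20 rows; each row shifts and turns the commanded pose from where the row before left it, along the tool's axes as they then stand; what a row does not reach is not made up. A row lasts 1/10 s, in which the tool goes at most 50 mm and 8.59 degrees, less where a joint would pass 70% of its speed; a pose out of reach is approached as far as the arm can. A call with a gripper value outside its range is refused whole. The fingers move at their own pace and stop on an object; "newtons" is the grip in N (left out, the last holds). Time passes only in rows, so rows that do not move let the fingers close. It gives the time, the measured TCP pose, the force and the opening at its end, in the units of the state.
- env.observe(): the state, without advancing time (a new reading comes with each control period).
- env.get_image(name): name is "scene" or "side" or "wrist"; returns a dict with "color" (400x640x3 uint8, blue, green, red), "camera_matrix" (3x3 intrinsics, pixels), "distortion" ([k1, k2, p1, p2, k3] as OpenCV has them; the pictures are not rectified), "rvec" (rotation vector, rad) and "tvec" (3), from world to camera coordinates, as OpenCV has them. Camera axes: x right, y down, z forward; pixel columns grow to the right and rows downward; lengths in m; the calibration is good to about 2 mm. A picture is of the moment at which its call begins. There is no depth.
- env.close_job(): hands the job in, once; it reports no verdict.
The state is a dict: "time_s": time; "q": joint angles; "qvel": joint speeds; "joint_efforts": joint torques, N m; "position": TCP position; "tool_rot": TCP orientation; "ft_force": force on the tool from outside, world axes, zero at the start; "wrist_torque": the same for the moment, N m; "grip_width": finger opening in m.
Only numpy, scipy, OpenCV 4.12 (cv2) and the standard library are available. Lean on these libraries where they do the work, as an engineer would, in place of code of your own. Each camera call takes 0.05 s, during which the arm holds its last target. There are 200 camera calls.

## Working session

There is one attempt and no reset: what is moved stays moved. The work goes in short steps, Python scripts to look and compute and a tool call to move; the robot and the scene stay as the last step left them, time stands still between calls to the robot, and variables do not carry over. Pictures are saved under pics/ and viewed, about 8 in all and at most 12, crops included, and the job is handed in when it is done.

Besides the shell and the picture viewer there is one more tool, called as name(argument=value, ...), one argument or row to a line, values as JSON. step_arm: Moves the arm, as the interface text tells. Its arguments: {"type":"object","properties":{"increments":{"type":"array"},"newtons":{"type":"number"}},"required":["increments"]}

```bash
mkdir -p pics
cat > h.py <<'E'
import numpy as np, cv2
from rig import env
def grab(n,f=None):
    im=env.get_image(n)
    if f: cv2.imwrite('pics/'+f,im['color'])
    return im
def ray(im,uv):
    K=np.array(im['camera_matrix'],float);D=np.array(im['distortion'],float)
    p=cv2.undistortPoints(np.array(uv,float).reshape(-1,1,2),K,D).reshape(-1,2)
    R=cv2.Rodrigues(np.array(im['rvec'],float))[0];t=np.array(im['tvec'],float).ravel()
    d=np.c_[p,np.ones(len(p))]@R
    return -R.T@t,d
def plane(im,uv,z):
    c,d=ray(im,uv); return c+d*((z-c[2])/d[:,2])[:,None]
def proj(im,P):
    return cv2.projectPoints(np.array(P,float).reshape(-1,1,3),np.array(im['rvec'],float),np.array(im['tvec'],float),np.array(im['camera_matrix'],float),np.array(im['distortion'],float))[0].reshape(-1,2)
E
python3 - <<'E'
from h import *
a=grab('scene','a.png');b=grab('side','b.png');c=grab('wrist','c.png')
for i in(a,b,c): print(ray(i,[[320,200]]))
print(env.observe())
E
```

```text
(array([ 1.20744367, -0.05764277,  1.02919733]), array([[-0.52711231,  0.01037388, -0.84992413]]))
(array([ 0.11968148, -0.76580622,  0.85636078]), array([[ 0.43271687,  0.60441617, -0.66892184]]))
(array([0.1384312 , 0.53683996, 0.37329295]), array([[ 0.27846758, -0.10647525, -0.9545798 ]]))
{'time_s': 0.15, 'q': array([ 5.55025069e+01,  2.18341821e+01,  7.43722794e+01, -1.10031301e-03,
        8.38585339e+01, -1.23334704e+01]), 'qvel': array([ 0.02570165, -0.10967713, -0.14458772,  0.08322485,  0.03084031,
       -0.02366866]), 'joint_efforts': array([ 1.43602825e-03, -4.48626101e+01, -2.31344694e+01, -1.58892194e-04,
        3.80737736e-03,  2.56611065e-05]), 'position': array([0.2074585 , 0.50934094, 0.40424891]), 'tool_rot': array([[ 3.77257076e-01,  9.26108366e-01, -6.26744559e-04],
       [ 9.26107910e-01, -3.77257530e-01, -9.45717175e-04],
       [-1.11228069e-03, -2.23654598e-04, -9.99999356e-01]]), 'ft_force': array([ 0.04755641, -0.68177221, -0.67288596]), 'wrist_torque': array([-0.0108641 ,  0.02563565, -0.01252149]), 'grip_width': 0.08535507589800943}
```

View pics/a.png

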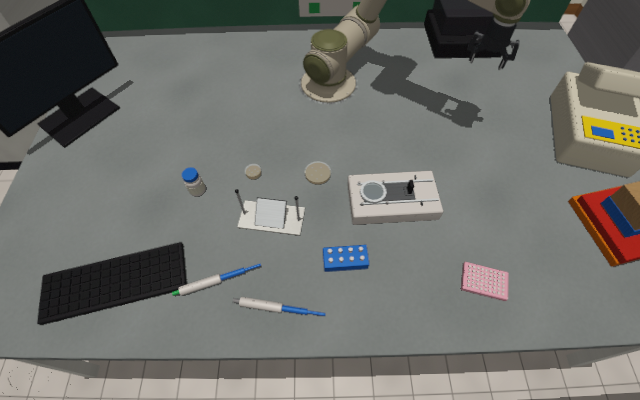

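View pics/b.png

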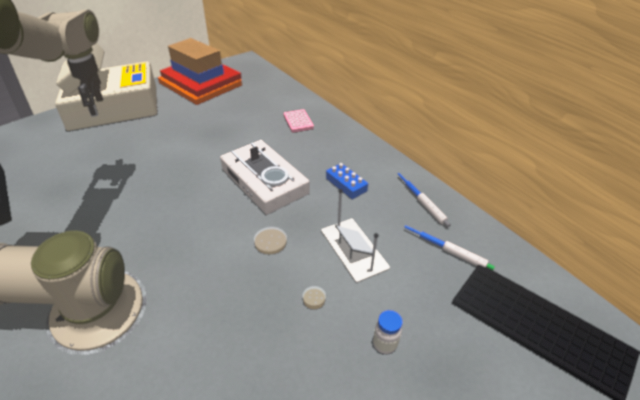

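Scene view: small dish at (253,172), large dish (317,172), jar (194,182), stand with ball tips at about (237,191) and (297,198), light box around (395,197), tab at (410,186), rack (346,257). Side view: small dish (314,297), balls about (339,192) and (376,236), box (264,175). Zooming in to get finer pixels.

Run:
```python
from h import *
a=cv2.imread('pics/a.png');b=cv2.imread('pics/b.png')
A=cv2.resize(a[155:240,225:445],None,fx=3.6,fy=3.6,interpolation=cv2.INTER_CUBIC)
B=cv2.resize(b[135:310,210:395],None,fx=1.6*1,fy=1.6,interpolation=cv2.INTER_CUBIC)
B1=cv2.resize(b[135:215,215:315],None,fx=3.6,fy=3.6,interpolation=cv2.INTER_CUBIC)
B2=cv2.resize(b[185:285,315:395],None,fx=2.8,fy=2.8,interpolation=cv2.INTER_CUBIC)
C=np.zeros((600,800,3),np.uint8);C[:A.shape[0],:A.shape[1]]=A
C[310:310+B1.shape[0],:B1.shape[1]]=B1;C[310:310+B2.shape[0],400:400+B2.shape[1]]=B2
cv2.imwrite('pics/d.png',C)
ia,ib=env.get_image('scene'),env.get_image('side')
for n,im,(r0,r1,c0,c1) in(('scene',ia,(160,182,240,266)),('side',ib,(283,312,298,330))):
    p=im['color'][r0:r1,c0:c1].astype(int); m=((p[...,2]-p[...,0])>18).astype(np.uint8)
    k,l,s,ce=cv2.connectedComponentsWithStats(m);i=1+s[1:,4].argmax()
    uv=ce[i]+[c0,r0];print(n,s[i],uv,plane(im,[uv],.012))
# dark balls
for n,im,bx in(('scene',ia,[(186,197,231,243),(193,204,291,303)]),('side',ib,[(186,198,333,345),(230,243,370,383)])):
  for r0,r1,c0,c1 in bx:
    p=im['color'][r0:r1,c0:c1].max(2);print(n,(c0,r0));print(p)
```

```text
scene [  6   6  15  13 154] [252.9025974  172.03246753] [[ 0.45791463 -0.2728345   0.012     ]]
side [  6   6  21  20 340] [313.84705882 298.48823529] [[ 0.45115898 -0.2806365   0.012     ]]
scene (231, 186)
[[129 130 130 130 129 130 130 129 129 129 129 129]
 [130 131 130 130 130 130 130 130 130 130 129 130]
 [130 130 129 130 130 130 130 131 130 130 130 130]
 [130 129 129 126 101  77  68 110 129 130 130 130]
 [130 130 130 120  37  53  28  69 130 130 131 130]
 [129 130 132 122  28  35  27  69 131 131 130 130]
 [129 129 130 124  72  23  22  69 130 130 130 130]
 [130 130 130 130 124  83  54  84 118 129 130 131]
 [130 130 130 130 125  98  79  81 107 129 130 130]
 [130 130 130 130 132 124  78  77  89 129 129 130]
 [130 132 131 130 130 128 100  78  80 107 130 130]]
scene (291, 193)
[[130 129 130 130 130 129 130 129 128 129 129 128]
 [128 129 130 130 130 129 129 128 127 128 129 128]
 [128 129 129 129 128 129 129 129 128 129 129 129]
 [129 130 129 114  66  42  93 128 128 128 128 128]
 [130 130 122  85  48  57  54 102 128 127 128 128]
 [130 130 121  86  31  33  35  91 128 127 128 128]
 [130 1
[... 909 characters left out ...]
57 156 155 156 156 155 155 155 154 155]
 [157 158 158 156 155 152 152 154 155 156 154 155 156]
 [158 158 157 154 145 138 139 145 152 156 156 156 155]
 [159 157 155 145 128 112 111 125 142 154 157 157 156]
 [158 158 153 134 105  84  84  99 127 147 155 156 157]
 [159 157 152 128  94  74  71  86 115 141 154 156 156]
 [160 159 153 131  98  75  73  88 120 143 154 155 156]
 [159 159 154 137 108  84  85 107 134 150 155 156 154]
 [159 158 155 140 116  98 102 126 146 155 157 156 155]
 [164 158 153 140 119 107 114 135 152 157 157 156 156]
 [181 161 152 137 117 109 118 139 153 158 157 157 156]
 [211 174 154 135 115 109 120 142 154 157 156 156 155]
 [232 199 163 134 113 110 124 143 154 157 155 155 154]]
```

View pics/d.png

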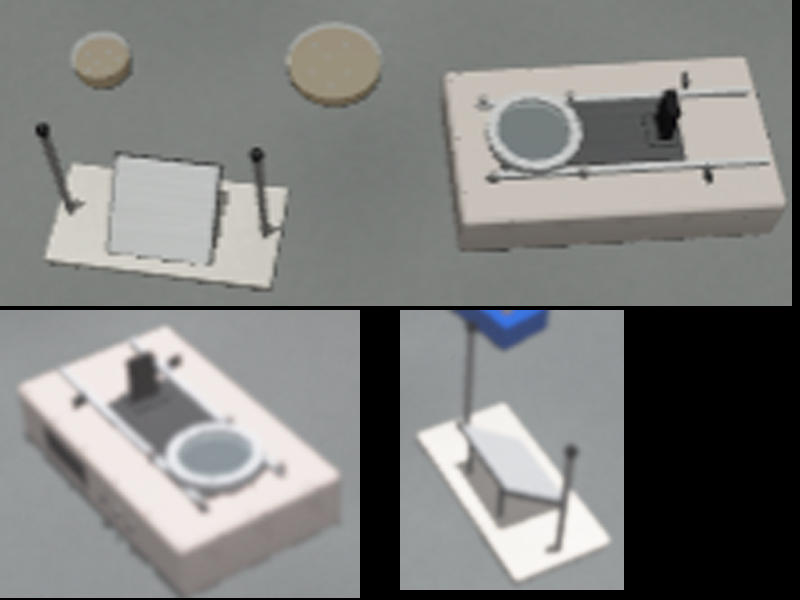

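The crop shows the deck corners, nest rim, tab and both ball tips clearly in both views. Now I'll triangulate.

```bash
cat >> h.py <<'E'
def tri(ia,ua,ib,ub):
    A=np.zeros((3,3));B=np.zeros(3);L=[]
    for im,u in((ia,ua),(ib,ub)):
        c,d=ray(im,[u]);d=d[0]/np.linalg.norm(d[0]);M=np.eye(3)-np.outer(d,d);A+=M;B+=M@c;L.append((c,M))
    p=np.linalg.solve(A,B);return p,max(np.linalg.norm(M@(p-c)) for c,M in L)
def go(target,psi):
    """tool-frame increments: first turn wz, then shift (cm); target=TCP position, psi=world angle of tool x (deg)"""
    s=env.observe();R=np.array(s['tool_rot']);a=np.radians(psi)
    G=np.array([[np.cos(a),np.sin(a),0],[np.sin(a),-np.cos(a),0],[0,0,-1]])
    w=cv2.Rodrigues(R.T@G)[0].ravel()
    print('t',s['time_s'],'pos',np.round(s['position'],4),'w',np.round(w,3),'then shift cm',np.round(100*G.T@(np.array(target)-s['position']),2),'grip',round(s['grip_width'],4),'F',np.round(s['ft_force'],1))
E
python3 - <<'E'
from h import *
a,b=env.get_image('scene'),env.get_image('side')
b1,b2=tri(a,(236.2,190.6),b,(375.5,235.3)),tri(a,(296.1,197.6),b,(340.2,190.4))
print(b1,b2,(b1[0]+b2[0])/2,np.linalg.norm(b1[0]-b2[0]))
for z,u,v in((.14,(236.2,190.6),(375.5,235.3)),(.14,(296.1,197.6),(340.2,190.4))): print('planes',plane(a,[u],z),plane(b,[v],z))
sa=plane(a,[(348.6,175.3),(431.9,170.8),(442.5,212.2),(353.3,216.4)],.055)
sb=plane(b,[(220.6,156.7),(261.4,139.7),(308.9,182.2),(265.8,205.0)],.055)
print('deckA\n',sa,sa.mean(0),'\ndeckB\n',sb,sb.mean(0))
print([np.linalg.norm(np.diff(np.r_[s,s[:1]],axis=0),axis=1) for s in(sa,sb)])
print('rim',plane(a,[(373.6,191.9)],.070),plane(b,[(274.7,175.3)],.070))
print('dish edge');
for n,im,(r0,r1,c0,c1) in(('scene',a,(158,184,238,268)),('side',b,(280,316,296,334))):
    p=im['color'][r0:r1,c0:c1].astype(int);bg=np.median(p[[0,-1]].reshape(-1,3),0)
    m=(abs(p-bg).sum(2)>30).astype(np.uint8)
    k,l,s,ce=cv2.connectedComponentsWithStats(m);i=1+s[1:,4].argmax();print(n,s[i],plane(im,[ce[i]+[c0,r0]],.010))
E
```

```text
(array([ 0.61798136, -0.29076988,  0.13908266]), np.float64(0.001223784024903879)) (array([ 0.64728447, -0.11619317,  0.13974689]), np.float64(0.0016788810073350782)) [ 0.63263291 -0.20348152  0.13941478] 0.1770201644461904
planes [[ 0.61778557 -0.2895793   0.14      ]] [[ 0.61789059 -0.29250151  0.14      ]]
planes [[ 0.64620261 -0.11490097  0.14      ]] [[ 0.64765518 -0.11818229  0.14      ]]
deckA
 [[0.51111008 0.04944125 0.055     ]
 [0.49979823 0.32396771 0.055     ]
 [0.65648861 0.32715967 0.055     ]
 [0.66419699 0.0536703  0.055     ]] [0.58289848 0.18855973 0.055     ] 
deckB
 [[0.49643988 0.31148065 0.055     ]
 [0.65192383 0.32031685 0.055     ]
 [0.65675217 0.0416877  0.055     ]
 [0.50169498 0.02813826 0.055     ]] [0.57670272 0.17540586 0.055     ]
[array([0.27475941, 0.15672289, 0.27359798, 0.15314531]), array([0.15573482, 0.27867099, 0.15564806, 0.28339111])]
rim [[0.58712103 0.12127728 0.07      ]] [[0.58144308 0.11159799 0.07      ]]
dish edge
scene [  6   6  18  16 224] [[ 0.45369448 -0.27402323  0.01      ]]
side [  5   5  25  26 507] [[ 0.45269458 -0.27679371  0.01      ]]
```

Run:
```python
from h import *
go([.453,-.2755,.30],92)
```

```text
t 0.35 pos [0.2075 0.5093 0.4046] w [-0.     0.    -0.422] then shift cm [-79.29  21.8   10.46] grip 0.0852 F [ 0.3  0.4 -0.4]
```

step_arm(
  increments=[
    {"wz":-0.14},
    {"wz":-0.141},
    {"wz":-0.141},
    {"x":-2,"y":0.5},
    {"x":-4,"y":1.2},
    {"x":-4.5,"y":1.3},
    {"x":-4.5,"y":1.3},
    {"x":-4.5,"y":1.3},
    {"x":-4.5,"y":1.3},
    {"x":-4.5,"y":1.3},
    {"x":-4.5,"y":1.3},
    {"x":-4.5,"y":1.3},
    {"x":-4.5,"y":1.3},
    {"x":-4.5,"y":1.3},
    {"x":-4.5,"y":1.3},
    {"x":-4.5,"y":1.3,"z":1},
    {"x":-4.5,"y":1.3,"z":1},
    {"x":-4.5,"y":1.3,"z":1},
    {"x":-4.5,"y":1.3,"z":2},
    {"x":-4.5,"y":1.3,"z":2},
  ],
)

```text
invalid input at $.increments[0]: expected keys x, y, z, wx, wy, wz, gripper
```

step_arm(
  increments=[
    {"x":-3.8,"y":0.6,"z":2},
    {"x":-2,"z":1.5},
    {"x":0},
    {"x":0},
    {"x":0},
    {"x":0},
  ],
)

```text
invalid input at $.increments[0]: expected keys x, y, z, wx, wy, wz, gripper
```

Run:
```python
from h import *
go([.453,-.2755,.30],92)
w=grab('wrist','e.png')
print(proj(w,[[.453,-.2755,.01]]))
```

```text
t 0.35 pos [0.2075 0.5093 0.4046] w [-0.     0.    -0.422] then shift cm [-79.29  21.8   10.46] grip 0.0852 F [ 0.3  0.4 -0.4]
[[-75.4964079  485.97355744]]
```

View pics/e.png

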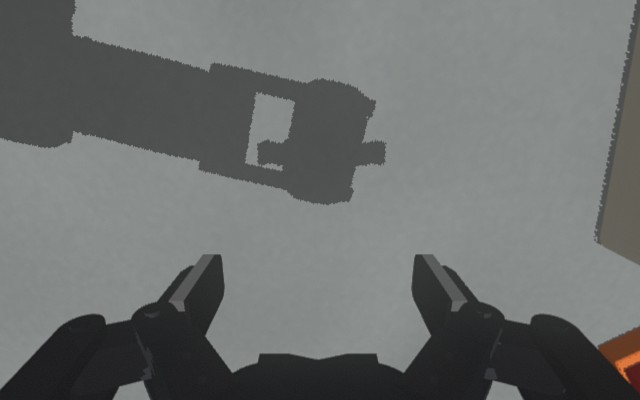

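All seven keys are needed in every row, so the arm hasn't moved. This wrist picture shows only bare table, the arm's shadow and the jaws at about (205,280) and (440,280).

step_arm(
  increments=[
    {"x":0,"y":0,"z":0,"wx":0,"wy":0,"wz":-0.14,"gripper":8.54},
    {"x":0,"y":0,"z":0,"wx":0,"wy":0,"wz":-0.141,"gripper":8.54},
    {"x":0,"y":0,"z":0,"wx":0,"wy":0,"wz":-0.141,"gripper":8.54},
    {"x":-2,"y":0.5,"z":0,"wx":0,"wy":0,"wz":0,"gripper":8.54},
    {"x":-4,"y":1.2,"z":0,"wx":0,"wy":0,"wz":0,"gripper":8.54},
    {"x":-4.5,"y":1.3,"z":0,"wx":0,"wy":0,"wz":0,"gripper":8.54},
    {"x":-4.5,"y":1.3,"z":0,"wx":0,"wy":0,"wz":0,"gripper":8.54},
    {"x":-4.5,"y":1.3,"z":0,"wx":0,"wy":0,"wz":0,"gripper":8.54},
    {"x":-4.5,"y":1.3,"z":0,"wx":0,"wy":0,"wz":0,"gripper":8.54},
    {"x":-4.5,"y":1.3,"z":0,"wx":0,"wy":0,"wz":0,"gripper":8.54},
    {"x":-4.5,"y":1.3,"z":0,"wx":0,"wy":0,"wz":0,"gripper":8.54},
    {"x":-4.5,"y":1.3,"z":0,"wx":0,"wy":0,"wz":0,"gripper":8.54},
    {"x":-4.5,"y":1.3,"z":0,"wx":0,"wy":0,"wz":0,"gripper":8.54},
    {"x":-4.5,"y":1.3,"z":0,"wx":0,"wy":0,"wz":0,"gripper":8.54},
    {"x":-4.5,"y":1.3,"z":0,"wx":0,"wy":0,"wz":0,"gripper":8.54},
    {"x":-4.5,"y":1.3,"z":1,"wx":0,"wy":0,"wz":0,"gripper":8.54},
    {"x":-4.5,"y":1.3,"z":1,"wx":0,"wy":0,"wz":0,"gripper":8.54},
    {"x":-4.5,"y":1.3,"z":1,"wx":0,"wy":0,"wz":0,"gripper":8.54},
    {"x":-4.5,"y":1.3,"z":1.5,"wx":0,"wy":0,"wz":0,"gripper":8.54},
    {"x":-4.5,"y":1.0,"z":2,"wx":0,"wy":0,"wz":0,"gripper":8.54},
  ],
  newtons=30,
)

```text
time_s: 2.4
position: [0.4425, -0.2198, 0.3397]
tool_rot: [[-0.035, 0.999, 0.002], [0.999, 0.035, -0.001], [-0.001, 0.002, -1.0]]
ft_force: [1.1, 0.0, 0.1]
grip_width: 0.0854
```

Run:
```python
from h import *
go([.453,-.2755,.30],92)
```

```text
t 2.4 pos [ 0.4425 -0.2198  0.3397] w [ 0.002  0.001 -0.   ] then shift cm [-5.61  0.85  3.97] grip 0.0854 F [1.1 0.  0.1]
```

step_arm(
  increments=[
    {"x":-3.5,"y":0.5,"z":2,"wx":0,"wy":0,"wz":0,"gripper":8.54},
    {"x":-2.1,"y":0.3,"z":1.5,"wx":0,"wy":0,"wz":0,"gripper":8.54},
    {"x":0,"y":0,"z":0.5,"wx":0,"wy":0,"wz":0,"gripper":8.54},
    {"x":0,"y":0,"z":0,"wx":0,"wy":0,"wz":0,"gripper":8.54},
    {"x":0,"y":0,"z":0,"wx":0,"wy":0,"wz":0,"gripper":8.54},
  ],
)

```text
time_s: 2.9
position: [0.4521, -0.2724, 0.3005]
tool_rot: [[-0.036, 0.999, 0.0], [0.999, 0.036, -0.0], [-0.0, 0.0, -1.0]]
ft_force: [0.6, -0.7, 0.8]
grip_width: 0.0853
```

Run:
```python
from h import *
go([.453,-.2755,.30],92)
w=grab('wrist','f.png')
print(proj(w,[[.453,-.2755,.01]]))
p=w['color'].astype(int); m=((p[...,2]-p[...,0])>18).astype(np.uint8)
k,l,s,ce=cv2.connectedComponentsWithStats(m)
for i in range(1,k):
    if s[i,4]>300: print(s[i],ce[i],plane(w,[ce[i]],.01))
```

```text
t 2.9 pos [ 0.4521 -0.2724  0.3005] w [0.    0.    0.001] then shift cm [-0.32  0.08  0.05] grip 0.0853 F [ 0.6 -0.7  0.8]
[[314.48489591 193.20662082]]
[ 283  161   62   61 2791] [314.01074884 191.15800788] [[ 0.45123512 -0.27595662  0.01      ]]
[ 519  162  108   96 7747] [572.61249516 208.97547438] [[ 0.45877811 -0.05620823  0.01      ]]
```

View pics/f.png

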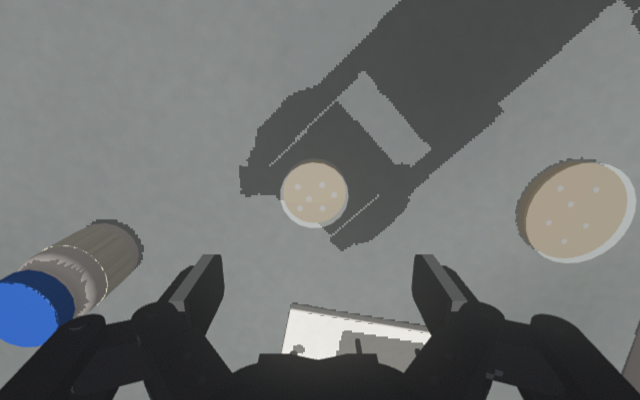

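The wrist picture shows the small dish centred at about (314,193), matching the earlier fix (0.453, -0.2755). The jar is at lower left, the large dish at (575,210). Next I'll measure the fingertip depth while open from the tip pixels (222,255) and (415,255).

Run:
```python
from h import *
print(env.tips_ahead)
s=env.observe();w=env.get_image('wrist');R=np.array(s['tool_rot'])
for ua,ub in(([222,256],[415,256]),([205,254],[430,254])):
  for ahead in(.14,.15,.16,.165,.17,.175):
    z=s['position'][2]-ahead
    print(ahead,[(R.T@(p-s['position'])).round(4)[:2] for p in plane(w,[ua,ub],z)])
go([.453,-.2755,.20],92)
```

```text
0.1734
0.14 [array([-0.0362, -0.0185]), array([ 0.0359, -0.0186])]
0.15 [array([-0.0395, -0.0133]), array([ 0.0392, -0.0135])]
0.16 [array([-0.0427, -0.0082]), array([ 0.0426, -0.0083])]
0.165 [array([-0.0444, -0.0056]), array([ 0.0442, -0.0058])]
0.17 [array([-0.046 , -0.0031]), array([ 0.0459, -0.0032])]
0.175 [array([-0.0476, -0.0005]), array([ 0.0476, -0.0006])]
0.14 [array([-0.0425, -0.0193]), array([ 0.0414, -0.0194])]
0.15 [array([-0.0463, -0.0142]), array([ 0.0452, -0.0144])]
0.16 [array([-0.0501, -0.0092]), array([ 0.0491, -0.0093])]
0.165 [array([-0.0521, -0.0066]), array([ 0.051 , -0.0068])]
0.17 [array([-0.054 , -0.0041]), array([ 0.0529, -0.0043])]
0.175 [array([-0.0559, -0.0016]), array([ 0.0549, -0.0017])]
t 3.0 pos [ 0.4522 -0.2723  0.3008] w [0.001 0.001 0.001] then shift cm [-0.32  0.07 10.08] grip 0.0855 F [0.  0.3 0.5]
```

step_arm(
  increments=[
    {"x":-0.3,"y":0.1,"z":1.5,"wx":0,"wy":0,"wz":0,"gripper":8.54},
    {"x":0,"y":0,"z":2.5,"wx":0,"wy":0,"wz":0,"gripper":8.54},
    {"x":0,"y":0,"z":2.5,"wx":0,"wy":0,"wz":0,"gripper":8.54},
    {"x":0,"y":0,"z":1.5,"wx":0,"wy":0,"wz":0,"gripper":8.54},
    {"x":0,"y":0,"z":0,"wx":0,"wy":0,"wz":0,"gripper":8.54},
    {"x":0,"y":0,"z":0,"wx":0,"wy":0,"wz":0,"gripper":8.54},
  ],
)

```text
time_s: 3.6
position: [0.4535, -0.276, 0.2208]
tool_rot: [[-0.036, 0.999, 0.001], [0.999, 0.036, -0.001], [-0.001, 0.001, -1.0]]
ft_force: [-0.5, -0.1, 0.6]
grip_width: 0.0852
```

Run:
```python
from h import *
go([.453,-.2755,.1775],92)
```

```text
t 3.6 pos [ 0.4535 -0.276   0.2208] w [0.001 0.001 0.001] then shift cm [ 0.05 -0.05  4.33] grip 0.0852 F [-0.5 -0.1  0.6]
```

step_arm(
  increments=[
    {"x":0,"y":0,"z":1.5,"wx":0,"wy":0,"wz":0,"gripper":8.54},
    {"x":0,"y":0,"z":1.5,"wx":0,"wy":0,"wz":0,"gripper":8.54},
    {"x":0,"y":0,"z":0.8,"wx":0,"wy":0,"wz":0,"gripper":8.54},
    {"x":0,"y":0,"z":0.5,"wx":0,"wy":0,"wz":0,"gripper":8.54},
    {"x":0,"y":0,"z":0,"wx":0,"wy":0,"wz":0,"gripper":8.54},
    {"x":0,"y":0,"z":0,"wx":0,"wy":0,"wz":0,"gripper":7},
    {"x":0,"y":0,"z":0,"wx":0,"wy":0,"wz":0,"gripper":6},
    {"x":0,"y":0,"z":0,"wx":0,"wy":0,"wz":0,"gripper":5.5},
    {"x":0,"y":0,"z":0,"wx":0,"wy":0,"wz":0,"gripper":5},
    {"x":0,"y":0,"z":0,"wx":0,"wy":0,"wz":0,"gripper":5},
    {"x":0,"y":0,"z":0,"wx":0,"wy":0,"wz":0,"gripper":5},
  ],
  newtons=30,
)

```text
time_s: 4.7
position: [0.4533, -0.2763, 0.1777]
tool_rot: [[-0.035, 0.999, 0.001], [0.999, 0.035, -0.001], [-0.001, 0.001, -1.0]]
ft_force: [-0.3, 0.9, 6.6]
grip_width: 0.0548
```

Run:
```python
from h import *
go([.453,-.2755,.30],92)
```

```text
t 4.7 pos [ 0.4533 -0.2763  0.1777] w [0.001 0.001 0.   ] then shift cm [  0.08  -0.03 -12.23] grip 0.0548 F [-0.3  0.9  6.6]
```

step_arm(
  increments=[
    {"x":0,"y":0,"z":-0.5,"wx":0,"wy":0,"wz":0,"gripper":5},
    {"x":0,"y":0,"z":-1.5,"wx":0,"wy":0,"wz":0,"gripper":5},
    {"x":0,"y":0,"z":-2.5,"wx":0,"wy":0,"wz":0,"gripper":5},
    {"x":1,"y":0,"z":-2.5,"wx":0,"wy":0,"wz":0,"gripper":5},
    {"x":2,"y":0.5,"z":-2.5,"wx":0,"wy":0,"wz":0,"gripper":5},
    {"x":2,"y":1.5,"z":-2,"wx":0,"wy":0,"wz":0,"gripper":5},
    {"x":1.6,"y":2.2,"z":-1,"wx":0,"wy":0,"wz":0,"gripper":5},
    {"x":0,"y":2.5,"z":-0.5,"wx":0,"wy":0,"wz":0,"gripper":5},
    {"x":0,"y":2.5,"z":0,"wx":0,"wy":0,"wz":0,"gripper":5},
    {"x":0,"y":2.5,"z":0,"wx":0,"wy":0,"wz":0,"gripper":5},
    {"x":0,"y":2.5,"z":0,"wx":0,"wy":0,"wz":0,"gripper":5},
    {"x":0,"y":2,"z":0,"wx":0,"wy":0,"wz":0,"gripper":5},
    {"x":0,"y":1.2,"z":0,"wx":0,"wy":0,"wz":0,"gripper":5},
    {"x":0,"y":0.7,"z":0,"wx":0,"wy":0,"wz":0,"gripper":5},
    {"x":0,"y":0,"z":0,"wx":0,"wy":0,"wz":0,"gripper":5},
    {"x":0,"y":0,"z":0,"wx":0,"wy":0,"wz":0,"gripper":5},
  ],
)

```text
time_s: 6.3
position: [0.6314, -0.204, 0.3068]
tool_rot: [[-0.035, 0.999, -0.0], [0.999, 0.035, 0.0], [0.0, -0.0, -1.0]]
ft_force: [0.7, 0.7, -0.8]
grip_width: 0.0542
```

Run:
```python
from h import *
go([.6326,-.2035,.3077],92)
a=grab('scene');b=grab('side');w=grab('wrist')
A=cv2.resize(a['color'][130:240,210:320],None,fx=3.5,fy=3.5);B=cv2.resize(b['color'][150:260,300:410],None,fx=3.5,fy=3.5)
W=cv2.resize(w['color'][100:400,100:540],(317,216))
C=np.zeros((602,770,3),np.uint8);C[:385,:385]=A;C[:385,385:]=B;C[385:601,:317]=W
cv2.imwrite('pics/g.png',C[:600])
```

```text
t 6.3 pos [ 0.6314 -0.204   0.3068] w [-0. -0.  0.] then shift cm [ 0.04  0.12 -0.09] grip 0.0542 F [ 0.7  0.7 -0.8]
```

View pics/g.png

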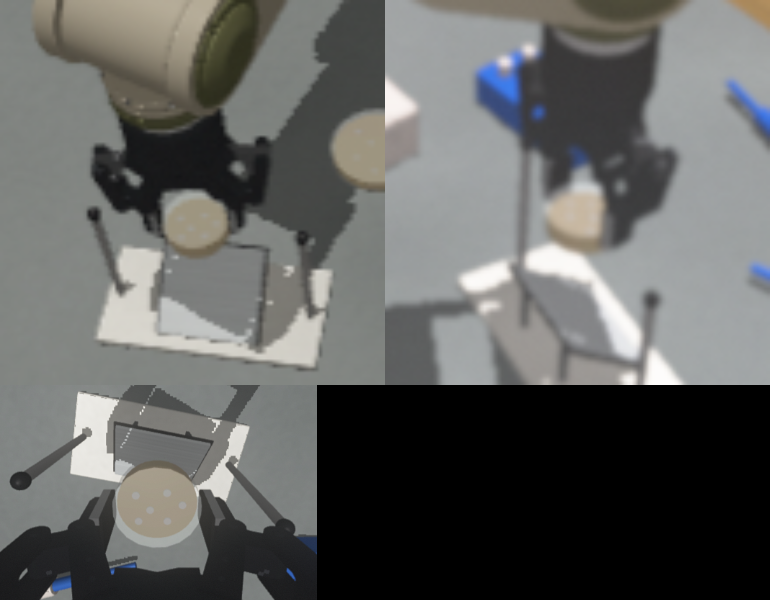

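The dish is held, looks level and sits between the ball tips: scene beige centre about (266,193), side about (356,211), partly hidden by a finger. I'll hold for 2 s, then check the projected position.

step_arm(
  increments=[
    {"x":0,"y":0.1,"z":-0.1,"wx":0,"wy":0,"wz":0,"gripper":5},
    {"x":0,"y":0,"z":0,"wx":0,"wy":0,"wz":0,"gripper":5},
    {"x":0,"y":0,"z":0,"wx":0,"wy":0,"wz":0,"gripper":5},
    {"x":0,"y":0,"z":0,"wx":0,"wy":0,"wz":0,"gripper":5},
    {"x":0,"y":0,"z":0,"wx":0,"wy":0,"wz":0,"gripper":5},
    {"x":0,"y":0,"z":0,"wx":0,"wy":0,"wz":0,"gripper":5},
    {"x":0,"y":0,"z":0,"wx":0,"wy":0,"wz":0,"gripper":5},
    {"x":0,"y":0,"z":0,"wx":0,"wy":0,"wz":0,"gripper":5},
    {"x":0,"y":0,"z":0,"wx":0,"wy":0,"wz":0,"gripper":5},
    {"x":0,"y":0,"z":0,"wx":0,"wy":0,"wz":0,"gripper":5},
    {"x":0,"y":0,"z":0,"wx":0,"wy":0,"wz":0,"gripper":5},
    {"x":0,"y":0,"z":0,"wx":0,"wy":0,"wz":0,"gripper":5},
    {"x":0,"y":0,"z":0,"wx":0,"wy":0,"wz":0,"gripper":5},
    {"x":0,"y":0,"z":0,"wx":0,"wy":0,"wz":0,"gripper":5},
    {"x":0,"y":0,"z":0,"wx":0,"wy":0,"wz":0,"gripper":5},
    {"x":0,"y":0,"z":0,"wx":0,"wy":0,"wz":0,"gripper":5},
    {"x":0,"y":0,"z":0,"wx":0,"wy":0,"wz":0,"gripper":5},
    {"x":0,"y":0,"z":0,"wx":0,"wy":0,"wz":0,"gripper":5},
    {"x":0,"y":0,"z":0,"wx":0,"wy":0,"wz":0,"gripper":5},
    {"x":0,"y":0,"z":0,"wx":0,"wy":0,"wz":0,"gripper":5},
  ],
)

```text
time_s: 8.45
position: [0.6328, -0.2039, 0.3078]
tool_rot: [[-0.035, 0.999, -0.0], [0.999, 0.035, 0.0], [0.0, -0.0, -1.0]]
ft_force: [0.0, -0.2, -1.1]
grip_width: 0.0551
```

Run:
```python
from h import *
a,b,w=[env.get_image(n) for n in('scene','side','wrist')]
V=[.6326,-.2035,.14]
print('expected',[proj(i,[V]).round(1) for i in(a,b,w)])
for im,(r0,r1,c0,c1) in((a,(175,210,250,285)),(b,(195,225,340,375)),(w,(180,350,220,420))):
    p=im['color'][r0:r1,c0:c1].astype(int); m=((p[...,2]-p[...,0])>18).astype(np.uint8)
    k,l,s,ce=cv2.connectedComponentsWithStats(m);i=1+s[1:,4].argmax();uv=ce[i]+[c0,r0];print(s[i],uv,plane(im,[uv],.14))
go([.585,.115,.33],92)
```

```text
expected [array([[265.4, 194.3]]), array([[356.4, 211.2]]), array([[319.4, 263.8]])]
[  7  12  18  17 232] [265.81034483 194.92241379] [[ 0.63491088 -0.20228091  0.14      ]]
[  7  10  16  17 234] [354.93162393 212.66239316] [[ 0.626463   -0.20552391  0.14      ]]
[  43   26  111  106 8577] [317.74198438 258.43068672] [[ 0.62983449 -0.20439936  0.14      ]]
t 8.6 pos [ 0.6328 -0.2039  0.3078] w [-0.  0.  0.] then shift cm [32.04 -3.66 -2.22] grip 0.0549 F [ 0.1 -0.1 -0.6]
```

All three views put the dish within a few mm of the viewing point. Now I'll lift clear of the posts and hover beside the nest to measure it with the wrist camera.

step_arm(
  increments=[
    {"x":0,"y":0,"z":-1,"wx":0,"wy":0,"wz":0,"gripper":5},
    {"x":0,"y":-0.5,"z":-1.5,"wx":0,"wy":0,"wz":0,"gripper":5},
    {"x":0.5,"y":-1,"z":-1,"wx":0,"wy":0,"wz":0,"gripper":5},
    {"x":1.5,"y":-1,"z":0,"wx":0,"wy":0,"wz":0,"gripper":5},
    {"x":2.5,"y":-1,"z":0,"wx":0,"wy":0,"wz":0,"gripper":5},
    {"x":3,"y":-0.6,"z":0,"wx":0,"wy":0,"wz":0,"gripper":5},
    {"x":3,"y":-0.5,"z":0,"wx":0,"wy":0,"wz":0,"gripper":5},
    {"x":3,"y":-0.5,"z":0,"wx":0,"wy":0,"wz":0,"gripper":5},
    {"x":3,"y":0,"z":0,"wx":0,"wy":0,"wz":0,"gripper":5},
    {"x":2.5,"y":0,"z":0,"wx":0,"wy":0,"wz":0,"gripper":5},
    {"x":1.2,"y":0,"z":0,"wx":0,"wy":0,"wz":0,"gripper":5},
    {"x":0.4,"y":0,"z":0,"wx":0,"wy":0,"wz":0,"gripper":5},
    {"x":0,"y":0,"z":0,"wx":0,"wy":0,"wz":0,"gripper":5},
    {"x":0,"y":0,"z":0,"wx":0,"wy":0,"wz":0,"gripper":5},
    {"x":0,"y":0,"z":0,"wx":0,"wy":0,"wz":0,"gripper":5},
  ],
)

```text
time_s: 10.1
position: [0.5747, -0.0008, 0.3428]
tool_rot: [[-0.034, 0.999, -0.0], [0.999, 0.034, -0.0], [-0.0, -0.0, -1.0]]
ft_force: [0.3, 1.1, 0.1]
grip_width: 0.0544
```

Run:
```python
from h import *
go([.585,.115,.33],92)
w=grab('wrist','i.png')
print(proj(w,[[.584,.117,.07],[.579,.225,.103],[.580,.185,.055]]))
```

```text
t 10.1 pos [ 0.5747 -0.0008  0.3428] w [-0.     0.    -0.001] then shift cm [11.53  1.44  1.28] grip 0.0544 F [0.3 1.1 0.1]
[[465.81661873 214.92401721]
 [642.33268377 229.54400957]
 [539.53455348 206.99191714]]
```

View pics/i.png

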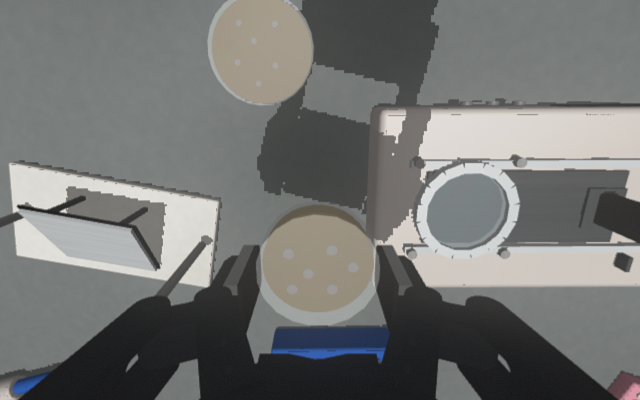

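The wrist view shows the rim as a white ring, x 414–520, y 160–258, with the glass at about (467,209), the tab at (610,215) and the held dish at (318,263). Next I'll fit ellipses to the ring's edges.

Run:
```python
from h import *
im=env.get_image('wrist');p=im['color'].astype(int)
bx=p[145:275,400:535]
g=bx.sum(2)/3; blue=bx[...,0]-bx[...,2]   # white deck is pinkish (R>B), ring neutral
np.set_printoptions(linewidth=250)
print(bx[64,::4].tolist()); print(bx[::4,67].tolist())
# interior glass: flood from centre
gi=cv2.GaussianBlur(bx.astype(np.uint8),(3,3),0)
m=np.zeros((gi.shape[0]+2,gi.shape[1]+2),np.uint8)
cv2.floodFill(gi.copy(),m,(67,64),255,(14,)*3,(14,)*3,4|(1<<8)|cv2.FLOODFILL_FIXED_RANGE|cv2.FLOODFILL_MASK_ONLY)
m=m[1:-1,1:-1];c=max(cv2.findContours(m,0,1)[0],key=len);print('glass',cv2.boundingRect(c));e=cv2.fitEllipse(cv2.convexHull(c));print(e)
u=np.array(e[0])+[400,145]
for z in(.066,.0685,.071):print(z,plane(im,[u],z))
# radial samples in rim plane z=.071 around guess: brightness profile
for z,c0 in((.071,(.5835,.1165)),):
  for a in range(0,360,30):
    r=np.arange(.026,.046,.001);P=np.c_[c0[0]+r*np.cos(np.radians(a)),c0[1]+r*np.sin(np.radians(a)),np.full(len(r),z)]
    uv=proj(im,P).astype(np.float32);s=cv2.remap(im['color'],uv[:,0].reshape(1,-1),uv[:,1].reshape(1,-1),1)[0].astype(int)
    print(a,' '.join('%d/%d'%(x.sum()/3,x[0]-x[2]) for x in s))
```

```text
[[109, 113, 116], [110, 113, 117], [117, 120, 124], [110, 113, 116], [104, 104, 103], [220, 219, 216], [219, 219, 216], [133, 132, 125], [131, 130, 123], [131, 130, 123], [130, 128, 122], [131, 130, 124], [131, 130, 124], [130, 129, 124], [131, 130, 122], [130, 129, 122], [130, 128, 122], [130, 129, 122], [130, 129, 121], [130, 129, 121], [131, 129, 121], [130, 128, 121], [130, 128, 121], [129, 126, 119], [129, 128, 122], [129, 129, 122], [140, 138, 133], [133, 133, 131], [212, 213, 208], [213, 213, 209], [97, 96, 94], [96, 96, 95], [95, 95, 94], [94, 94, 93]]
[[213, 217, 222], [211, 216, 221], [212, 216, 221], [209, 217, 222], [104, 105, 104], [220, 220, 217], [218, 218, 216], [191, 189, 186], [133, 132, 126], [132, 130, 125], [131, 130, 124], [130, 130, 124], [130, 130, 123], [130, 129, 122], [131, 130, 122], [129, 127, 121], [132, 131, 122], [131, 130, 123], [130, 128, 121], [130, 129, 121], [129, 128, 121], [130, 128, 121], [130, 128, 122], [129, 126, 120], [131, 128, 122], [152, 151, 144], [128, 128, 126], [214, 213, 210], [214, 214, 211], [195, 202, 209], [194, 201, 208], [194,
[... 1117 characters left out ...]
2 217/3 217/2 218/2 212/2 147/2 105/0 108/-1 138/-7
210 129/8 129/9 129/8 129/9 129/8 129/8 129/8 160/6 217/2 219/2 219/2 218/3 219/3 219/3 221/2 199/3 120/1 103/0 115/1 173/2
240 128/8 128/8 127/9 127/9 127/8 129/7 164/6 215/3 220/2 219/2 219/3 220/2 220/2 221/2 194/3 119/2 97/1 98/1 101/-1 112/-6
270 127/8 128/8 128/8 127/8 127/8 166/5 219/3 218/2 217/2 217/2 218/3 218/2 219/2 176/3 99/1 94/1 102/-2 127/-7 188/-13 206/-14
300 127/6 126/7 127/7 126/7 139/6 199/5 217/3 215/3 215/2 215/2 216/3 217/2 212/4 133/1 141/-10 206/-14 208/-14 207/-14 207/-14 207/-14
330 127/8 130/8 138/9 129/6 122/2 194/2 217/2 215/2 215/1 213/3 205/2 201/3 197/2 189/-3 202/-10 202/-13 202/-13 202/-13 202/-14 202/-14
```

step_arm(
  increments=[
    {"x":1,"y":0.1,"z":0,"wx":0,"wy":0,"wz":0,"gripper":5},
    {"x":2,"y":0.2,"z":0,"wx":0,"wy":0,"wz":0,"gripper":5},
    {"x":2.5,"y":0.2,"z":0,"wx":0,"wy":0,"wz":0,"gripper":5},
    {"x":2.5,"y":0.3,"z":0,"wx":0,"wy":0,"wz":0,"gripper":5},
    {"x":2,"y":0.2,"z":0.5,"wx":0,"wy":0,"wz":0,"gripper":5},
    {"x":1.2,"y":0.1,"z":1.5,"wx":0,"wy":0,"wz":0,"gripper":5},
    {"x":0.6,"y":0,"z":2,"wx":0,"wy":0,"wz":0,"gripper":5},
    {"x":0,"y":0,"z":2,"wx":0,"wy":0,"wz":0,"gripper":5},
    {"x":0,"y":0,"z":1.5,"wx":0,"wy":0,"wz":0,"gripper":5},
    {"x":0,"y":0,"z":0.6,"wx":0,"wy":0,"wz":0,"gripper":5},
    {"x":0,"y":0,"z":0,"wx":0,"wy":0,"wz":0,"gripper":5},
    {"x":0,"y":0,"z":0,"wx":0,"wy":0,"wz":0,"gripper":5},
    {"x":0,"y":0,"z":0,"wx":0,"wy":0,"wz":0,"gripper":5},
  ],
)

```text
time_s: 11.5
position: [0.5816, 0.1185, 0.2627]
tool_rot: [[-0.035, 0.999, 0.002], [0.999, 0.035, 0.0], [-0.0, 0.002, -1.0]]
ft_force: [-0.7, 0.4, -0.6]
grip_width: 0.0546
```

Run:
```python
from h import *
go([.5818,.1175,.2437],92)
o=env.observe()['position'];w=grab('wrist')
C=w['color'][130:360,180:460].copy()
for d,col in(((o[0],o[1],o[2]-.1577),(0,0,255)),((o[0],o[1],o[2]-.1777),(0,255,0))):
    t=np.radians(np.arange(0,360,10));P=np.c_[d[0]+.028*np.cos(t),d[1]+.028*np.sin(t),np.full(36,d[2])]
    for u in proj(w,P): C[tuple(np.round(u-[180,130]).astype(int)[::-1])]=col
t=np.radians(np.arange(0,360,10));P=np.c_[.5818+.04*np.cos(t),.1175+.04*np.sin(t),np.full(36,.071)]
for u in proj(w,P):
    i=np.round(u-[180,130]).astype(int)[::-1]
    if (i>=0).all() and i[0]<230 and i[1]<280: C[tuple(i)]=(255,0,0)
cv2.imwrite('pics/j.png',cv2.resize(C,None,fx=2.5,fy=2.5,interpolation=0))
```

```text
t 11.5 pos [0.5816 0.1185 0.2627] w [0.002 0.    0.   ] then shift cm [-0.1   0.02  1.9 ] grip 0.0546 F [-0.7  0.4 -0.6]
```

View pics/j.png

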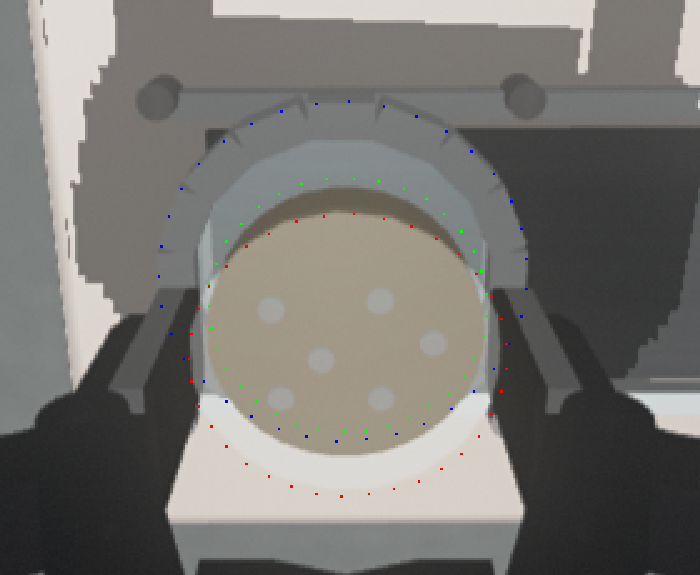

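The projected rim circle (blue) lies on the aluminium rim, and the dish outline is centred on the TCP to within about 1 mm. Lowering it into the nest.

step_arm(
  increments=[
    {"x":-0.1,"y":0,"z":0.5,"wx":0,"wy":0,"wz":0,"gripper":5},
    {"x":0,"y":0,"z":0.5,"wx":0,"wy":0,"wz":0,"gripper":5},
    {"x":0,"y":0,"z":0.4,"wx":0,"wy":0,"wz":0,"gripper":5},
    {"x":0,"y":0,"z":0.2,"wx":0,"wy":0,"wz":0,"gripper":5},
    {"x":0,"y":0,"z":0.1,"wx":0,"wy":0,"wz":0,"gripper":5},
    {"x":0,"y":0,"z":0.1,"wx":0,"wy":0,"wz":0,"gripper":5},
    {"x":0,"y":0,"z":0,"wx":0,"wy":0,"wz":0,"gripper":5},
    {"x":0,"y":0,"z":0,"wx":0,"wy":0,"wz":0,"gripper":5},
  ],
)

```text
time_s: 12.35
position: [0.5815, 0.1175, 0.2439]
tool_rot: [[-0.035, 0.999, 0.0], [0.999, 0.035, -0.0], [-0.0, 0.0, -1.0]]
ft_force: [-0.9, -0.5, -1.5]
grip_width: 0.0547
```

Run:
```python
from h import *
go([.5818,.1175,.2437],92)
```

```text
t 12.35 pos [0.5815 0.1175 0.2439] w [0. 0. 0.] then shift cm [-0.    0.03  0.02] grip 0.0547 F [-0.9 -0.5 -1.5]
```

step_arm(
  increments=[
    {"x":0,"y":0,"z":0.05,"wx":0,"wy":0,"wz":0,"gripper":5},
    {"x":0,"y":0,"z":0.05,"wx":0,"wy":0,"wz":0,"gripper":5},
    {"x":0,"y":0,"z":0,"wx":0,"wy":0,"wz":0,"gripper":5},
  ],
)

```text
time_s: 12.65
position: [0.5814, 0.1175, 0.2437]
tool_rot: [[-0.035, 0.999, 0.001], [0.999, 0.035, -0.0], [-0.0, 0.001, -1.0]]
ft_force: [-1.9, -0.3, 6.2]
grip_width: 0.0547
```

Contact (6 N) came exactly at the expected height, so the dish is seated. Releasing and rising.

step_arm(
  increments=[
    {"x":0,"y":0,"z":0,"wx":0,"wy":0,"wz":0,"gripper":5.8},
    {"x":0,"y":0,"z":0,"wx":0,"wy":0,"wz":0,"gripper":6.3},
    {"x":0,"y":0,"z":0,"wx":0,"wy":0,"wz":0,"gripper":7},
    {"x":0,"y":0,"z":0,"wx":0,"wy":0,"wz":0,"gripper":8},
    {"x":0,"y":0,"z":0,"wx":0,"wy":0,"wz":0,"gripper":8},
    {"x":0,"y":0,"z":0,"wx":0,"wy":0,"wz":0,"gripper":8},
    {"x":0,"y":0,"z":0,"wx":0,"wy":0,"wz":0,"gripper":8},
    {"x":0,"y":0,"z":-0.5,"wx":0,"wy":0,"wz":0,"gripper":8},
    {"x":0,"y":0,"z":-1,"wx":0,"wy":0,"wz":0,"gripper":8},
    {"x":0,"y":0,"z":-2,"wx":0,"wy":0,"wz":0,"gripper":8},
    {"x":0,"y":0,"z":-2.5,"wx":0,"wy":0,"wz":0,"gripper":8},
    {"x":0,"y":0,"z":-2.5,"wx":0,"wy":0,"wz":0,"gripper":8},
    {"x":0,"y":0,"z":-1.5,"wx":0,"wy":0,"wz":0,"gripper":8},
    {"x":0,"y":0,"z":0,"wx":0,"wy":0,"wz":0,"gripper":8},
    {"x":0,"y":0,"z":0,"wx":0,"wy":0,"wz":0,"gripper":8},
  ],
)

```text
time_s: 14.15
position: [0.5812, 0.1175, 0.3428]
tool_rot: [[-0.035, 0.999, 0.0], [0.999, 0.035, -0.0], [-0.0, 0.0, -1.0]]
ft_force: [0.1, -0.1, -0.7]
grip_width: 0.0797
```

Run:
```python
from h import *
go([.578,.2325,.33],92)
w=grab('wrist','k.png')
print(proj(w,[[.5818,.1175,.076],[.5777,.2325,.103]]))
```

```text
t 14.15 pos [0.5812 0.1175 0.3428] w [0. 0. 0.] then shift cm [11.51  0.08  1.28] grip 0.0797 F [ 0.1 -0.1 -0.7]
[[318.18365504 201.67393298]
 [485.95903741 213.71644172]]
```

View pics/k.png

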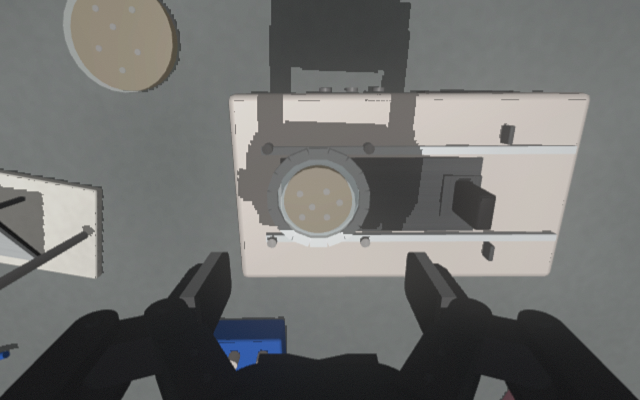

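The dish stands centred in the nest at (318,201), as projected. The tab's top face is at about (486,211), and the index bars are at (507,133) and (488,251). Checking the tab and half mark from these pixels.

Run:
```python
from h import *
w=env.get_image('wrist');p=w['color']
cv2.imwrite('pics/l.png',cv2.resize(p[115:270,425:525],None,fx=3.8,fy=3.8,interpolation=0))
b=plane(w,[(508,133),(488.5,250.5)],.062);print('bars',b,b.mean(0))
n=np.array([.5818,.1175]);d=np.array([-.035,.999])
print('half expected',n+.145*d,'tab shut',n+.115*d)
c=plane(w,[(442.5,176),(482,217)],.062);print('foot?',c)
print('top',plane(w,[(486,211)],.103))
print('rail',plane(w,[(390,149),(577,149),(270,234),(552,234)],.058))
```

```text
bars [[0.52573541 0.25982086 0.062     ]
 [0.62385594 0.26365653 0.062     ]] [0.57479568 0.2617387  0.062     ]
half expected [0.576725 0.262355] tab shut [0.577775 0.232385]
foot? [[0.56084559 0.21506428 0.062     ]
 [0.59399092 0.25258836 0.062     ]]
top [[0.57521564 0.2317793  0.103     ]]
rail [[0.54163835 0.17236205 0.058     ]
 [0.53635621 0.31867023 0.058     ]
 [0.61717193 0.0779217  0.058     ]
 [0.60848475 0.31690214 0.058     ]]
```

View pics/l.png

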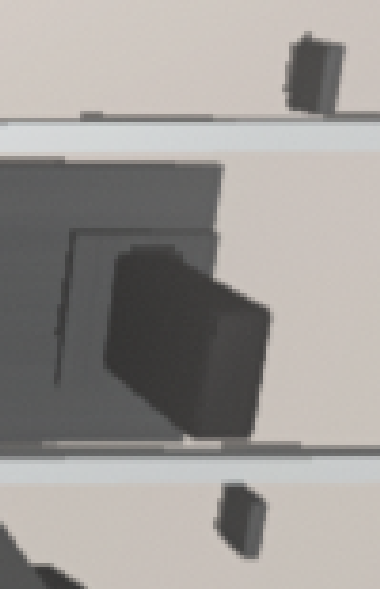

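Tab top centre is at about (487,212), which puts the shut tab at y = 0.232, consistent with the rim fit and the index bars (half at y = 0.262). Approaching the tab.

step_arm(
  increments=[
    {"x":1,"y":0,"z":0,"wx":0,"wy":0,"wz":0,"gripper":5},
    {"x":2,"y":0,"z":0,"wx":0,"wy":0,"wz":0,"gripper":5},
    {"x":2.5,"y":0,"z":0,"wx":0,"wy":0,"wz":0,"gripper":5},
    {"x":2.5,"y":0,"z":0,"wx":0,"wy":0,"wz":0,"gripper":5},
    {"x":2,"y":0,"z":0,"wx":0,"wy":0,"wz":0,"gripper":5},
    {"x":1,"y":0,"z":0,"wx":0,"wy":0,"wz":0,"gripper":5},
    {"x":0.5,"y":0,"z":0,"wx":0,"wy":0,"wz":0,"gripper":5},
    {"x":0,"y":0,"z":1,"wx":0,"wy":0,"wz":0,"gripper":5},
    {"x":0,"y":0,"z":2,"wx":0,"wy":0,"wz":0,"gripper":5},
    {"x":0,"y":0,"z":1,"wx":0,"wy":0,"wz":0,"gripper":5},
    {"x":0,"y":0,"z":0,"wx":0,"wy":0,"wz":0,"gripper":5},
    {"x":0,"y":0,"z":0,"wx":0,"wy":0,"wz":0,"gripper":5},
  ],
)

```text
time_s: 15.45
position: [0.5776, 0.232, 0.303]
tool_rot: [[-0.035, 0.999, 0.0], [0.999, 0.035, -0.0], [-0.0, 0.0, -1.0]]
ft_force: [0.9, -0.2, -0.7]
grip_width: 0.0499
```

Run:
```python
from h import *
go([.577,.2323,.244],92)
```

```text
t 15.45 pos [0.5776 0.232  0.303 ] w [ 0.  0. -0.] then shift cm [ 0.03 -0.06  5.9 ] grip 0.0499 F [ 0.9 -0.2 -0.7]
```

step_arm(
  increments=[
    {"x":0,"y":0,"z":1,"wx":0,"wy":0,"wz":0,"gripper":5},
    {"x":0,"y":0,"z":1.5,"wx":0,"wy":0,"wz":0,"gripper":5},
    {"x":0,"y":0,"z":1.5,"wx":0,"wy":0,"wz":0,"gripper":5},
    {"x":0,"y":0,"z":1.2,"wx":0,"wy":0,"wz":0,"gripper":5},
    {"x":0,"y":0,"z":0.7,"wx":0,"wy":0,"wz":0,"gripper":5},
    {"x":0,"y":0,"z":0,"wx":0,"wy":0,"wz":0,"gripper":4},
    {"x":0,"y":0,"z":0,"wx":0,"wy":0,"wz":0,"gripper":3},
    {"x":0,"y":0,"z":0,"wx":0,"wy":0,"wz":0,"gripper":2},
    {"x":0,"y":0,"z":0,"wx":0,"wy":0,"wz":0,"gripper":1.4},
    {"x":0,"y":0,"z":0,"wx":0,"wy":0,"wz":0,"gripper":0.8},
    {"x":0,"y":0,"z":0,"wx":0,"wy":0,"wz":0,"gripper":0.5},
    {"x":0,"y":0,"z":0,"wx":0,"wy":0,"wz":0,"gripper":0.5},
    {"x":0,"y":0,"z":0,"wx":0,"wy":0,"wz":0,"gripper":0.5},
  ],
  newtons=50,
)

```text
time_s: 16.75
position: [0.5774, 0.2326, 0.2445]
tool_rot: [[-0.035, 0.999, 0.001], [0.999, 0.035, 0.001], [0.001, 0.001, -1.0]]
ft_force: [-1.2, 1.4, 5.1]
grip_width: 0.0112
```

The tab is gripped (opening 11.2 mm on a 12 mm tab). Sliding 30 mm.

step_arm(
  increments=[
    {"x":0.2,"y":0,"z":0,"wx":0,"wy":0,"wz":0,"gripper":0.5},
    {"x":0.4,"y":0,"z":0,"wx":0,"wy":0,"wz":0,"gripper":0.5},
    {"x":0.5,"y":0,"z":0,"wx":0,"wy":0,"wz":0,"gripper":0.5},
    {"x":0.5,"y":0,"z":0,"wx":0,"wy":0,"wz":0,"gripper":0.5},
    {"x":0.5,"y":0,"z":0,"wx":0,"wy":0,"wz":0,"gripper":0.5},
    {"x":0.4,"y":0,"z":0,"wx":0,"wy":0,"wz":0,"gripper":0.5},
    {"x":0.3,"y":0,"z":0,"wx":0,"wy":0,"wz":0,"gripper":0.5},
    {"x":0.2,"y":0,"z":0,"wx":0,"wy":0,"wz":0,"gripper":0.5},
    {"x":0,"y":0,"z":0,"wx":0,"wy":0,"wz":0,"gripper":0.5},
    {"x":0,"y":0,"z":0,"wx":0,"wy":0,"wz":0,"gripper":0.5},
    {"x":0,"y":0,"z":0,"wx":0,"wy":0,"wz":0,"gripper":0.5},
    {"x":0,"y":0,"z":0,"wx":0,"wy":0,"wz":0,"gripper":0.5},
    {"x":0,"y":0,"z":0,"wx":0,"wy":0,"wz":0,"gripper":0.5},
  ],
)

```text
time_s: 18.05
position: [0.5765, 0.2611, 0.2445]
tool_rot: [[-0.035, 0.999, 0.0], [0.999, 0.035, -0.003], [-0.003, -0.0, -1.0]]
ft_force: [-2.0, -8.3, 7.0]
grip_width: 0.0115
```

Run:
```python
from h import *
go([.5764,.2622,.244],92)
w=grab('wrist');a=grab('scene');b=grab('side')
C=np.zeros((600,800,3),np.uint8)
C[:300,:]=cv2.resize(w['color'][60:300,0:640],(800,300))
C[300:,:400]=cv2.resize(a['color'][150:240,330:450],(400,300));C[300:,400:]=cv2.resize(b['color'][125:215,210:330],(400,300))
cv2.imwrite('pics/m.png',C)
```

```text
t 18.05 pos [0.5765 0.2611 0.2445] w [-0.     0.003 -0.   ] then shift cm [ 0.11 -0.01  0.05] grip 0.0115 F [-2.  -8.3  7. ]
```

View pics/m.png

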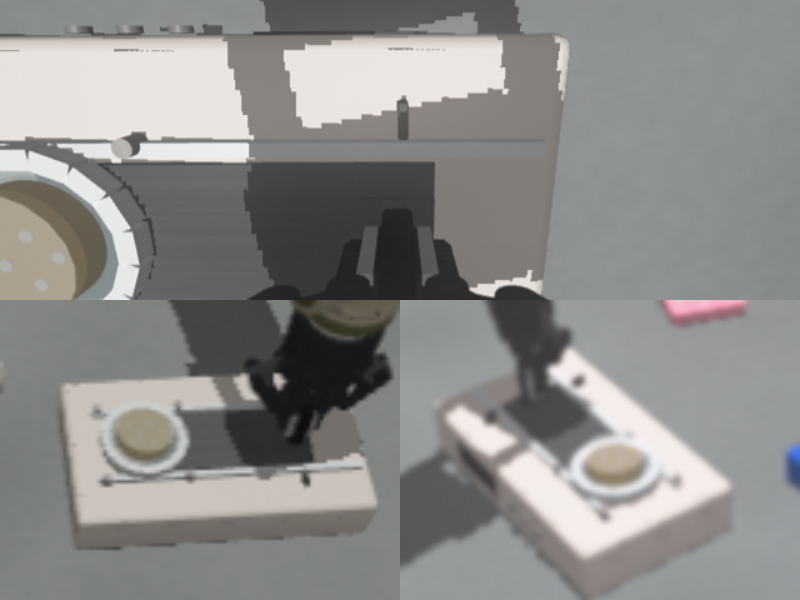

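The final view shows the tab between the fingers nearly in line with the index bar (wrist crop: tab x≈397, bar x≈403) and the dish inside the rim in all three views. One last 1 mm trim, a check that it is still, then I hand in.

step_arm(
  increments=[
    {"x":0.1,"y":0,"z":0,"wx":0,"wy":0,"wz":0,"gripper":0.5},
    {"x":0,"y":0,"z":0,"wx":0,"wy":0,"wz":0,"gripper":0.5},
    {"x":0,"y":0,"z":0,"wx":0,"wy":0,"wz":0,"gripper":0.5},
    {"x":0,"y":0,"z":0,"wx":0,"wy":0,"wz":0,"gripper":0.5},
    {"x":0,"y":0,"z":0,"wx":0,"wy":0,"wz":0,"gripper":0.5},
    {"x":0,"y":0,"z":0,"wx":0,"wy":0,"wz":0,"gripper":0.5},
  ],
)

```text
time_s: 18.8
position: [0.5765, 0.262, 0.2445]
tool_rot: [[-0.035, 0.999, 0.0], [0.999, 0.035, -0.003], [-0.003, -0.0, -1.0]]
ft_force: [-2.2, -9.1, 6.8]
grip_width: 0.0112
```

Run:
```python
from h import *
go([.5764,.2622,.244],92)
w=env.get_image('wrist')
go([.5764,.2622,.244],92)
print(np.abs(env.observe()['qvel']).max())
print(env.close_job())
```

```text
t 18.8 pos [0.5765 0.262  0.2445] w [-0.     0.003 -0.   ] then shift cm [ 0.02 -0.01  0.05] grip 0.0112 F [-2.2 -9.1  6.8]
t 18.85 pos [0.5765 0.262  0.2445] w [ 0.     0.003 -0.   ] then shift cm [ 0.02 -0.01  0.05] grip 0.0115 F [-2.5 -8.9  7.6]
0.06485857464548324
the job is handed in; nothing more can be done
None
```

The whole task was carried out and handed in at about 19 s of the 58 s allowed. No verdict came back, so this rests on my own checks.

- **Viewing point:** I held the small dish there for about 2.3 s. The three camera views put it within about 6 mm of the point; the side view was furthest off, with a finger partly hiding the dish.
- **Nest:** I lowered the dish until it touched, at the expected height, then let go with the shutter shut. It was centred in the rim just after release, and the last look, with the shutter open, still showed it inside the rim.
- **Shutter:** The arm is still gripping the tab after moving it about 29.4 mm (target 30 ± 6 mm). The wrist reads about 9 N against the spring, and the arm was still at hand-in.
- **Other objects:** I never went near the large dish, the bottle or the tube rack, and nothing looked out of place in the pictures. I did not measure their positions again at the end.
- **Disagreements:** My first rough fixes on the nest rim differed by about 10 mm between the scene and side cameras. I used the close-up wrist camera fit instead, and the dish seated where it predicted. Before the final 1 mm move, the last picture showed the tab slightly short of the index bar. I did not view another picture after it.

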